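# Load the vial rack into the analyser's bay

## Robot

A 7-joint arm with a two-finger parallel gripper is mounted at the origin on the work surface. World frame = base frame: x ahead of the robot, y to its left, z up, the work surface at z = 0. Lengths are in mm, angles in rad, forces in N, time in s.
With the tool pointing down it reaches from about 350 to 900 mm from the base axis. Payload 19.9 kg.
Tool frame: the origin (TCP) lies between the finger pads; the fingertips stand 19 mm ahead of it and the grasp point (between the pads) is the TCP; z points along the fingers, y is the line along which they close (so a half turn about z gives the same grasp; the last joint's range is limited). The gripper opens to 85 mm and grips with 20 to 120 N. Pads are 22 mm wide; open, the fingers measure 114 mm over their backs; the gripper's body (76 mm by 85 mm) begins 54 mm behind the grasp point. The pads swing forward as they close: fully open they stand 13 mm farther back than shut.
Start: joints at [1.212, 0.417, -0.01, 1.614, 0.005, 1.111, -0.053], TCP at [194.701, -593.881, 250.26] pointing down, gripper open.
Joint ranges: [-2.81, 2.81], [-0.39, 2.02], [-1.27, 1.25], [0.06, 2.57], [-1.19, 4.33], [0.19, 2], [-2.82, 2.82]. Speed limits (rad/s): [1.89, 1.89, 2.39, 2.39, 3.01, 3.01, 3.01].

## Interface

Orientations are given as a rotation vector (axis times angle).
In Python, from station import r gives the robot as it stands. The module is installed in compiled form; this text tells all that it offers. Calls block until the motion is done:
- r.move_to(position, orientation): joint-space move of the TCP to a pose.
- r.line_to(position, ori=None, rate=150, force_limit=None): straight line of the TCP; ori=None keeps the orientation; rate is the mean speed in mm/s. With force_limit (N) it stops when the force on the tool has changed by that much, and returns True; else False.
- r.move_j(angles): joint-space move.
- r.grip(opening, strength=None): finger opening in mm; strength is the grip in N (None keeps the last); returns when the fingers have stopped.
- r.hold(seconds).
- r.ik(position, orientation): joint angles nearest the present ones, or None.
- r.read_state(): the state.
- r.snapshot(name): name is "side" or "top"; returns the picture (420x560x3 uint8, red, green, blue); there is no depth.
- r.camera_params(name): a dict with "fx", "fy", "cx", "cy" (pixels), "k1" (the pictures are not rectified: a ray, as slopes to the right and down, at radius r is drawn at 1 + k1 r^2 times it, then the intrinsics apply), "cam_to_world" (4x4, takes a point from camera to world coordinates). Camera axes: x right, y up, looking along -z (the intrinsics and any distortion apply to the point x, -y, -z); pixel columns grow to the right and rows downward; lengths in mm; the calibration is good to about 2 mm. A picture is of the moment at which its call begins. camera_params takes no time and is no camera call.
A pose or a line that the arm cannot do raises r.MotionError and nothing moves.
- r.job_done(): hands the job in; it is judged then, once.
The state is a dict: "clock": time; "joint_positions": joint angles; "dq": joint speeds; "effort": joint torques, N m; "eef_pos": TCP position; "eef_rot": TCP orientation; "ft_force": force on the tool from outside, world axes, zero at the start; "ft_torque": the same for the moment, N m; "grip_width": finger opening in mm; "grip_force": force on a finger pad.
Only numpy, scipy, OpenCV 4.12 (cv2) and the standard library are available. Lean on these libraries where they do the work, as an engineer would, in place of code of your own. Each camera call takes 0.05 s, during which the arm holds its last target. There are 200 camera calls.

## Task

Push the long eight-vial rack along the bench into the loading bay until its long side sits flat against the back stop, between the side stop and the open jaw. Then push the sliding jaw across until it has nudged the rack up against the side stop and the rack is snug and square between the two. Push only, never lift or tip the rack, leave everything else on the bench where it is, and end with the hand clear.

Things in the scene. Friction and masses are not known exactly. Their poses are not given: they have to be found in the camera images.
- rack: The vial rack to be loaded: a solid white plastic block, 60 mm along its x, 104 mm along its y, 40 mm tall, with eight capped vials (2 x 4, fixed in it, 19 mm wide) rising to 64 mm. About 0.25 to 0.5 kg, stands loose on the bench. Origin: centre of its underside, z up.
- dock: The loading bay, fixed to the bench; its back stop is a metal beam 26 mm tall, its face at x = 0 from y = -190 to +110 mm. Origin on the bench at the foot of that face, in the middle of the open bay. x points away from the robot through the stop, y to the left along it, z up. The rack enters along +x, its long side along the stop; loaded, its origin is at x = -30, y = +28 mm, axes parallel.
- side_stop (a point): Middle of the clamping face of the fixed side stop at the left of the bay (at x = -25, y = +80 mm of the bay, 13 mm up). The side stop is a metal bar 26 mm tall, 12 mm thick, running 50 mm from the back stop towards the robot, with a lead-in that flares outwards and ends 70 mm from the back stop. Axes as the bay's.
- jaw (a joint): The sliding clamp jaw at the right of the bay, in m: 0 = fully open (its clamping face at y = -80 mm of the bay), growing as it slides along the bay's +y towards the side stop; limit 0.075; starts at 0 to 0.012. With the rack clamped against the side stop it reads 0.056. It has about 3 N of friction and stays where it is left.
- jaw_push (a point): Middle of the jaw's outer (right-hand) face, 23 mm up, to be pushed along the bay's +y (axes as the bay's). The jaw is a steel block 50 mm long in x (from 51 to 1 mm in front of the back stop), 16 mm thick, 44 mm tall, with a carriage that rides on the back stop behind it, also 44 mm tall, and a small lead-in at its near end flaring 20 mm outwards, to 66 mm from the back stop.
- beaker: Bystander: an open glass beaker, 68 mm wide, 85 mm tall. Loose; origin at the centre of its underside.
- bottle: Bystander: a closed amber glass bottle with a black cap, 60 mm wide, 125 mm tall. Loose; origin at the centre of its underside.
- jar: Bystander: a closed white plastic jar, 60 mm wide, 70 mm tall. Loose; origin at the centre of its underside.
- tip_box: Bystander: a grey box with a clear lid, 82 x 120 mm, 55 mm tall. Loose; origin at the centre of its underside.
- mouse: Bystander: a grey computer mouse, about 100 x 60 mm, 34 mm tall. Loose; origin at the centre of its underside.
- small_rack: Bystander: a square-looking white vial rack with only four capped vials (2 x 2), 60 x 56 mm, 64 mm tall over the caps. Loose; origin at the centre of its underside.
There are look-alikes about, which are no part of the job. What is shaped like the rack but green or pink is not meant.

How it is judged (in metres and radians):
On the way, in this order (a step that is already met when the one before it is completed fails the run):
1. the rack stands in the bay, its long side flat against the back stop, while the jaw is still open (x of rack in the frame of dock above -0.035 m and angle between the x axis of rack and the x axis of dock, either way round below 0.06 rad and height (world z) of rack below 0.004 m and y of rack in the frame of dock between -0.04 and 0.04 m and value of joint jaw below 0.05 m), for 0.2 s.
2. the jaw has been pushed across and holds the rack against the side stop (value of joint jaw above 0.051 m and y of rack in the frame of dock above 0.023 m), for 0.2 s.
At the end, for the whole second after the job is handed in: The rack stands on the bench, against the back stop and the side stop within 5 mm each and square to them within 0.06 rad; the jaw is closed on it (joint within 5 mm of 0.056 m); the rack is at rest (all of step 2 and x of rack in the frame of dock between -0.035 and -0.025 m and angle between the x axis of rack and the x axis of dock, either way round below 0.06 rad and height (world z) of rack below 0.004 m and y of rack in the frame of dock below 0.033 m and value of joint jaw below 0.061 m and linear speed of rack below 0.01 m/s); the robot touches nothing.
It fails at once if the rack is lifted off the bench (its origin more than 10 mm up) (height (world z) of rack above 0.01 m).
It fails at once if the rack is tipped by more than 0.2 rad (angle between rack's own z axis and vertical above 0.2 rad).
It fails at once if a bystander is moved by more than 20 mm (distance of any of beaker, bottle, jar, tip_box, mouse, small_rack from where it was at the start of the episode above 0.02 m).
It also fails if it takes over 51 s, if anything falls off the work surface, if the arm or the gripper's body presses on something with over 40 N, if the wrist force passes 120 N, or if a joint passes its speed limit or range.

## Working session

There is one attempt and no reset: what is moved stays moved. The work goes in short steps, each a Python script; the robot and the scene stay as the last script left them, time stands still between calls to the robot, and variables do not carry over. Pictures are saved under pics/ and viewed, at most 10 in all, crops included, and the job is handed in when it is done.

```bash
mkdir -p pics; cat > h.py <<'E'
import numpy as np, cv2
from station import r
def cast(name,px,z):
    c=r.camera_params(name);T=np.array(c["cam_to_world"])
    px=np.atleast_2d(np.array(px,float))
    K=np.array([[c["fx"],0,c["cx"]],[0,c["fy"],c["cy"]],[0,0,1]])
    u=cv2.undistortPoints(px[:,None,:],K,np.array([c["k1"],0,0,0.]))[:,0]
    d=np.c_[u[:,0],-u[:,1],-np.ones(len(u))]@T[:3,:3].T
    o=T[:3,3]
    return o+d*((z-o[2])/d[:,2])[:,None]
def snap(name,f):
    im=r.snapshot(name);cv2.imwrite(f,im[:,:,::-1]);return im
E
python3 - <<'E'
from h import *
for n in("top","side"):
    snap(n,f"pics/{n}0.png");print(n,r.camera_params(n))
    im=cv2.imread(f"pics/{n}0.png");cv2.imwrite(f"pics/{n}0b.png",cv2.resize(im,(800,600)))
print(r.read_state())
E
```

```text
top {'fx': 498.48827969063046, 'fy': 498.48827969063046, 'cx': 275.0786769531022, 'cy': 216.42954770181487, 'k1': -0.04502065063731708, 'cam_to_world': array([[-1.48163656e-03,  9.88716266e-01, -1.49793027e-01,
         4.01622250e+02],
       [-9.99823990e-01, -4.26621338e-03, -1.82698677e-02,
         1.93381647e+01],
       [-1.87027644e-02,  1.49739593e-01,  9.88548563e-01,
         1.25519213e+03],
       [ 0.00000000e+00,  0.00000000e+00,  0.00000000e+00,
         1.00000000e+00]])}
side {'fx': 448.3414109605901, 'fy': 448.3414109605901, 'cx': 273.88163137759256, 'cy': 212.9607325116453, 'k1': -0.06351416538844136, 'cam_to_world': array([[-9.87067370e-01,  1.10027333e-01, -1.16584703e-01,
         4.50892280e+02],
       [-1.59981942e-01, -7.22330307e-01,  6.72788753e-01,
         6.50470882e+02],
       [-1.01875125e-02,  6.82739272e-01,  7.30591063e-01,
         7.46323616e+02],
       [ 0.00000000e+00,  0.00000000e+00,  0.00000000e+00,
         1.00000000e+00]])}
{'clock': 0.1, 'joint_positions': array([ 1.21249915,  0.417868  , -0.01029444,  1.61414811,  0.00469371,
        1.11068927, -0.05298969]), 'dq': array([-0.00220134, -0.00192989,  0.00035256, -0.00320821, -0.00193021,
        0.00039183,  0.00080696]), 'effort': array([ 2.75087099e-03, -8.65821075e+01,  6.81268573e-01, -4.35641026e+01,
        1.93326030e-02,  4.94385167e-03, -1.27234753e-04]), 'eef_pos': array([ 194.5970252 , -593.61242743,  249.73738567]), 'eef_rot': array([-3.10121572e+00, -4.95390607e-01,  3.98260231e-04]), 'ft_force': array([-0.09426835,  0.96473188,  0.13426246]), 'ft_torque': array([0.01713865, 0.02937033, 0.01708731]), 'grip_force': 0.0, 'grip_width': 85.36278875098871}
```

View pics/top0b.png

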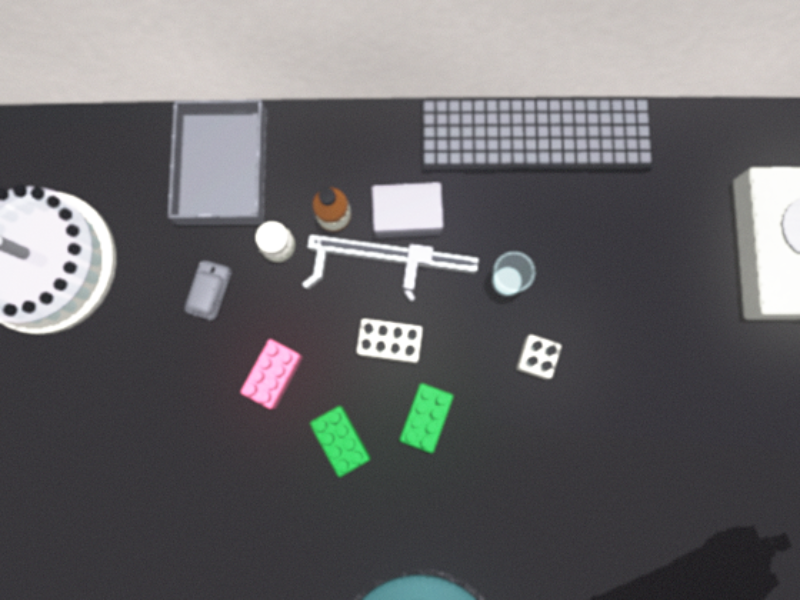

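View pics/side0b.png

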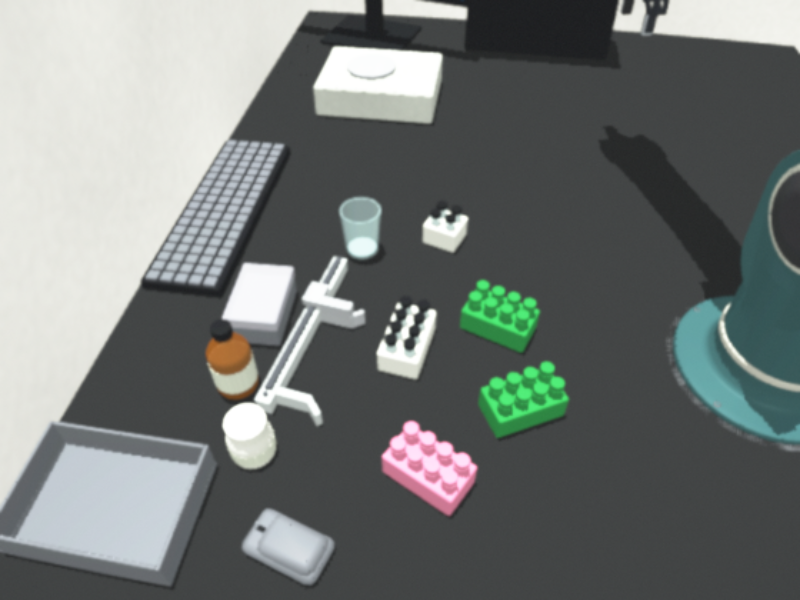

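Top view (800x600): the white 8-vial rack is at (390,340). The back stop runs from (310,240) to (478,265), with the side stop at (320,262) and the jaw at (411,270). The beaker is at (513,275) and the jar at (274,242). The side view shows the same layout.

```bash
python3 - <<'E'
from h import *
im=cv2.imread("pics/top0.png")
x0,y0,x1,y1=170,140,395,275
c=im[y0:y1,x0:x1]
cv2.imwrite("pics/crop.png",cv2.resize(c,None,fx=3.55,fy=3.55,interpolation=cv2.INTER_CUBIC))
g=cv2.cvtColor(im,cv2.COLOR_BGR2GRAY);s=im.max(2).astype(int)-im.min(2)
m=((g>150)&(s<40)).astype(np.uint8)
n,l,st,ce=cv2.connectedComponentsWithStats(m)
for i in range(1,n):
    x,y,w,h,a=st[i]
    if a>60 and 150<x<420 and 120<y<290:
        ct=max(cv2.findContours((l==i).astype(np.uint8),0,2)[0],key=cv2.contourArea)
        b=cv2.boxPoints(cv2.minAreaRect(ct))
        print(i,st[i],np.round(cast("top",b,40)[:,:2]).tolist())
        if abs(ce[i][0]-273)<8 and abs(ce[i][1]-238)<8:
            f=np.zeros_like(m);cv2.drawContours(f,[ct],-1,1,-1)
            hol=cv2.erode(f,np.ones((3,3)))&(g<110)
            k,ll,ss,cc=cv2.connectedComponentsWithStats(hol.astype(np.uint8))
            P=cast("top",cc[1:][ss[1:,4]>8],62)[:,:2]
            print(np.round(P,1).tolist(),P.mean(0));_,_,v=np.linalg.svd(P-P.mean(0));print(v)
E
```

```text
97 [ 260  128   50   34 1565] [[809.0, 80.0], [814.0, -43.0], [729.0, -45.0], [724.0, 76.0]]
101 [226 148  19  12  68] [[738.0, 165.0], [762.0, 121.0], [747.0, 113.0], [723.0, 157.0]]
103 [179 155  27  28 566] [[711.0, 298.0], [758.0, 260.0], [710.0, 204.0], [663.0, 241.0]]
104 [ 212  164  123   46 1432] [[626.0, 200.0], [724.0, 191.0], [688.0, -109.0], [592.0, -96.0]]
105 [345 177  29  30 419] [[684.0, -133.0], [684.0, -202.0], [611.0, -200.0], [611.0, -131.0]]
113 [250 223  46  31 915] [[509.0, 106.0], [572.0, 98.0], [557.0, -10.0], [494.0, -1.0]]
[[550.7, 83.9], [547.0, 59.7], [543.7, 34.7], [540.4, 9.8], [524.3, 88.0], [520.4, 63.3], [517.9, 38.5], [513.6, 14.2]] [532.23475856  49.00362618]
[[ 0.13536406  0.99079593]
 [ 0.99079593 -0.13536406]]
114 [363 234  30  31 519] [[484.0, -168.0], [544.0, -190.0], [524.0, -248.0], [464.0, -226.0]]
```

View pics/crop.png

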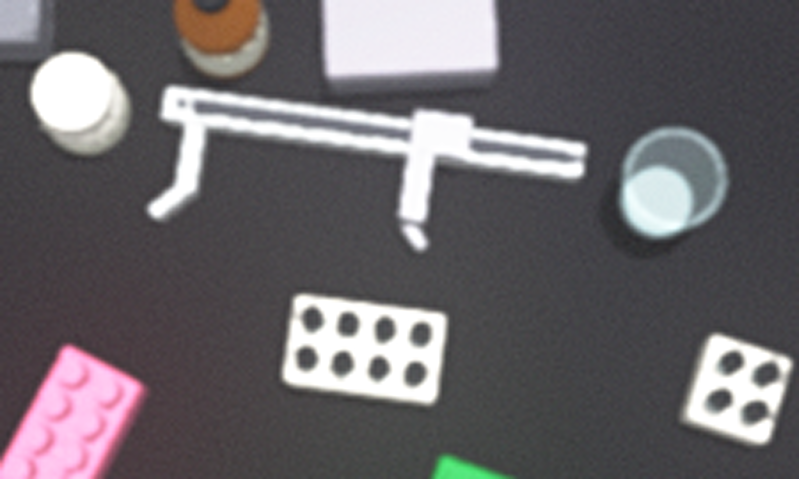

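The crop (3.55x, offset 170,140) shows the beam's lower edge from (205,127) to (580,178), the side stop's inner face at about x=200 and the jaw at x=402-432. The beam ends are at x=163 and x=585.

```bash
python3 - <<'E'
from h import *
im=cv2.imread("pics/top0.png");g=cv2.cvtColor(im,cv2.COLOR_BGR2GRAY).astype(float)
def cross(p,thr=125):  # last index above thr going along profile -> subpixel
    i=np.where(p>thr)[0]
    i=i[-1];return i+(p[i]-thr)/(p[i]-p[i+1])
L=[]
for u in list(range(234,280))+list(range(306,330)):
    v0=int(140+(127+(u*1-170)*3.55*0.136-28)/3.55)
    L.append((u,v0-6+cross(g[v0-6:v0+14,u])))
W=cast("top",L,0)[:,:2];
vx,vy,ax,ay=cv2.fitLine(W.astype(np.float32),cv2.DIST_HUBER,0,.01,.01)[:,0]
if vy<0:vx,vy=-vx,-vy
Y=np.array([vx,vy]);X=np.array([vy,-vx]);a=np.array([ax,ay])
print("Y",Y,"yaw",np.arctan2(X[1],X[0]),"resid",np.std((W-a)@X))
def dk(n,P): # in dock axes relative to a
    return np.round(np.c_[(P[:,:2]-a)@X,(P[:,:2]-a)@Y],1)
# side stop inner face (z 0), rows
S=[(218+cross(g[v,218:240]),v) for v in range(180,191)]
print("side inner z0",dk(0,cast("top",S,0)).tolist())
J=[];K=[]
for v in range(186,200):
    J.append((280+cross(g[v,280:305]),v)); K.append((300-cross(g[v,275:301][::-1]),v))
print("jaw right z44",dk(0,cast("top",J,44)).tolist());print("jaw left z44",dk(0,cast("top",K,44)).tolist())
e=[(325+cross(g[v,325:345]),v) for v in range(181,189)]
print("beam right z26",dk(0,cast("top",e,26)).tolist())
e=[(230-cross(g[v,205:231][::-1]),v) for v in range(166,173)]
print("beam left z26",dk(0,cast("top",e,26)).tolist())
print("a",a)
# beaker/jar base via top & side
E
```

```text
Y [0.14726995 0.98909634] yaw -0.14780755 resid 0.17857637210468538
side inner z0 [[-10.6, 128.0], [-13.2, 128.1], [-15.9, 128.2], [-18.6, 128.7], [-21.3, 128.5], [-23.9, 128.2], [-26.5, 128.0], [-29.2, 127.9], [-31.8, 128.0], [-34.6, 128.5], [-37.2, 128.4]]Traceback (most recent call last):
  File "<stdin>", line 22, in <module>
  File "<stdin>", line 5, in cross
IndexError: index 25 is out of bounds for axis 0 with size 25
```

```bash
cat >> h.py <<'E'
def cross(p,thr=125):
    i=np.where(p>thr)[0][-1];return i+(p[i]-thr)/(p[i]-p[i+1])
def edges():
    g=cv2.cvtColor(r.snapshot("top"),cv2.COLOR_RGB2GRAY).astype(float)
    return g
Y=np.array([0.14727,0.98910]);X=np.array([0.98910,-0.14727])
E
python3 - <<'E'
from h import *
im=cv2.imread("pics/top0.png");g=cv2.cvtColor(im,cv2.COLOR_BGR2GRAY).astype(float)
L=[]
for u in list(range(234,280))+list(range(306,330)):
    v0=int(140+(127+(u-170)*3.55*0.136-28)/3.55); L.append((u,v0-6+cross(g[v0-6:v0+14,u])))
a=cast("top",L,0)[:,:2].mean(0)
S=[(218+cross(g[v,218:240]),v) for v in range(180,191)]
o=a+(np.median((cast("top",S,0)[:,:2]-a)@Y)-80)*Y
dk=lambda P:np.round(np.c_[(P[:,:2]-o)@X,(P[:,:2]-o)@Y],1).tolist()
print("origin",o)
V=range(190,199)
print("jawR",dk(cast("top",[(283+cross(g[v,283:304]),v) for v in V],44)))
print("jawL",dk(cast("top",[(298-cross(g[v,275:299][::-1]),v) for v in V],44)))
print("beamR",dk(cast("top",[(325+cross(g[v,325:345]),v) for v in range(181,188)],26)))
print("beamL",dk(cast("top",[(230-cross(g[v,205:231][::-1]),v) for v in range(167,172)],26)))
C=lambda u,v:(170+u/3.55,140+v/3.55)
print("beaker rim c, left; base c",dk(cast("top",[C(675,179),C(622,179)],85)),dk(cast("top",[C(656,202)],3)))
print("rack",dk(np.array([[532.2,49.,0]])))
print("jar",dk(cast("top",[C(72,92)],70)),"green",dk(cast("top",[C(435,458)],40)))
R=np.c_[np.r_[X,0],np.r_[-Y,0],[0,0,-1]]
from scipy.spatial.transform import Rotation as T
for nm,M in(("push",R),("push2",R@np.diag([-1,-1,1])),("jaw",np.c_[np.r_[Y,0],np.r_[X,0],[0,0,-1]]),("jaw2",np.c_[np.r_[-Y,0],np.r_[-X,0],[0,0,-1]])):
    v=T.from_matrix(M).as_rotvec()
    for d in((-170,10,25),(-70,10,25)) if "push" in nm else((-26,-125,26),(-26,-50,26)):
        p=np.r_[o+d[0]*X+d[1]*Y,d[2]];q=r.ik(p,v);print(nm,d,None if q is None else np.round(q,2))
E
```

```text
origin [686.16554765  84.26622894]
jawR [[-22.3, -87.5], [-24.9, -87.8], [-27.4, -88.0], [-29.9, -87.9], [-32.5, -87.5], [-35.1, -87.3], [-37.7, -87.2], [-40.2, -87.6], [-42.6, -87.9]]
jawL [[-25.4, -66.1], [-27.9, -66.3], [-30.5, -66.1], [-33.1, -66.0], [-35.6, -66.0], [-38.2, -65.9], [-40.7, -66.0], [-43.2, -66.3], [-45.8, -66.3]]
beamR [[19.8, -192.3], [17.3, -192.7], [14.7, -192.5], [11.9, -191.5], [9.3, -191.7], [6.9, -192.6], [4.4, -193.1]]Traceback (most recent call last):
  File "<stdin>", line 15, in <module>
  File "h.py", line 14, in cross
    i=np.where(p>thr)[0][-1];return i+(p[i]-thr)/(p[i]-p[i+1])
                                                       ~^^^^^
IndexError: index 26 is out of bounds for axis 0 with size 26
```

```bash
cat >> h.py <<'E'
from scipy.spatial.transform import Rotation as T
o=np.array([686.17,84.27])+2*X+1*Y
def W(x,y,z): return np.r_[o+x*X+y*Y,z]
dk=lambda P:np.round(np.c_[(P[:,:2]-o)@X,(P[:,:2]-o)@Y],1).tolist()
PUSH=T.from_matrix(np.c_[np.r_[X,0],np.r_[-Y,0],[0,0,-1]]).as_rotvec()
JAW=T.from_matrix(np.c_[np.r_[Y,0],np.r_[X,0],[0,0,-1]]).as_rotvec()
flip=lambda v:(T.from_rotvec(v)*T.from_rotvec([0,0,np.pi])).as_rotvec()
E
python3 - <<'E'
from h import *
C=lambda u,v:(170+u/3.55,140+v/3.55)
print("beaker rim c, left; base c",dk(cast("top",[C(675,179),C(622,179)],85)),dk(cast("top",[C(656,202)],3)))
print("rack",dk(np.array([[532.2,49.,0]])))
print("jar",dk(cast("top",[C(72,92)],70)),"green",dk(cast("top",[C(435,458)],40)))
for nm,v in(("push",PUSH),("push2",flip(PUSH)),("jaw",JAW),("jaw2",flip(JAW))):
    for d in((-222,0,25),(-222,0,180),(-70,10,25)) if "push" in nm else((-26,-120,26),(-26,-120,180),(-26,-50,26)):
        q=r.ik(W(*d),v);print(nm,d,None if q is None else np.round(q,2))
E
```

```text
beaker rim c, left; base c [[-10.4, -251.6], [-15.5, -216.4]] [[-10.7, -250.3]]
rack [[-149.1, -58.6]]
jar [[-5.2, 165.4]] green [[-216.7, -118.6]]
push (-222, 0, 25) [ 0.03  0.56 -0.4   2.09  0.4   0.56 -2.38]
push (-222, 0, 180) [ 0.35  0.34 -0.77  2.01  0.3   0.91 -2.3 ]
push (-70, 10, 25) [ 0.06  0.74 -0.38  1.72  0.37  0.75 -2.22]
push2 (-222, 0, 25) [ 0.23  0.62 -0.65  2.09  0.63  0.64  0.56]
push2 (-222, 0, 180) [ 0.61  0.49 -1.13  2.    0.53  0.99  0.64]
push2 (-70, 10, 25) [ 0.36  0.88 -0.82  1.71  0.79  0.92  0.62]
jaw (-26, -120, 26) [ 0.39  0.8  -0.55  1.67  0.53  0.82 -0.55]
jaw (-26, -120, 180) [ 0.47  0.62 -0.68  1.6   0.42  1.07 -0.47]
jaw (-26, -50, 26) [ 0.26  0.81 -0.53  1.65  0.51  0.83 -0.63]
jaw2 (-26, -120, 26) [ 0.7   1.06 -1.09  1.66  1.04  1.11  2.29]
jaw2 (-26, -120, 180) [ 0.7   0.79 -1.09  1.6   0.73  1.21  2.46]
jaw2 (-26, -50, 26) [ 0.58  1.07 -1.09  1.63  1.04  1.12  2.19]
```

```bash
python3 - <<'E'
from h import *
r.grip(32)
r.move_to(W(-149,-142,120),JAW)
r.line_to(W(-149,-142,24))
r.line_to(W(-149,-121.5+70,24),rate=50)
print(r.read_state()["ft_force"])
r.line_to(W(-149,-75,24));r.line_to(W(-149,-75,120))
print(r.read_state()["clock"])
r.move_to(W(-260,0,130),flip(PUSH))
im=snap("top","pics/t1.png");s=snap("side","pics/s1.png")
cv2.imwrite("pics/t1c.png",cv2.resize(im[140:275,170:395,::-1],None,fx=3.55,fy=3.55,interpolation=cv2.INTER_CUBIC))
s=r.read_state();print(s["clock"],s["joint_positions"],dk(s["eef_pos"][None]))
E
```

```text
[-0.70845347 -2.39482345  1.98127196]
6.8583
8.075 [ 0.50946036  0.4632545  -1.01525228  2.11827751  0.53426605  0.84087196
  0.59030887] [[-259.7, -0.2]]
```

View pics/t1c.png

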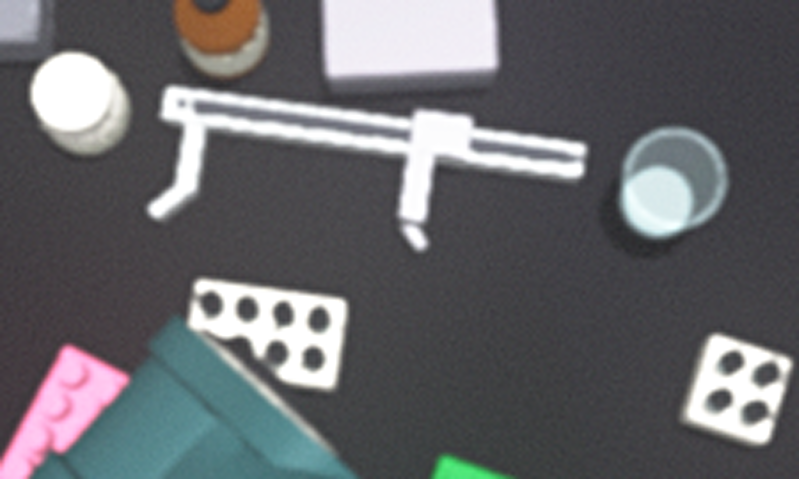

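The rack moved left and is still square. Its far row of caps is at (211,304) to (319,319), and it lines up with the gap between the side stop (x≈200) and the jaw (x≈402).

```bash
python3 - <<'E'
from h import *
C=lambda u,v:(170+u/3.55,140+v/3.55)
P=cast("top",[C(211,304),C(247,310),C(284,314),C(319,319)],62)
print(dk(P)); c=np.array(dk(P)).mean(0);c[0]-=13.3;print(c)
y=c[1]; xs=c[0]-30-11
r.grip(50)
r.line_to(W(xs-12,y,125)) 
r.line_to(W(xs-12,y,24))
r.line_to(W(xs-2,y,24),rate=30)
r.line_to(W(-80,y,24),rate=60)
print("hit",r.line_to(W(-66,y,24),rate=20,force_limit=12))
s=r.read_state();print(dk(s["eef_pos"][None]),s["ft_force"],s["clock"])
r.hold(0.3)
s=r.read_state()
r.line_to(s["eef_pos"]-np.r_[25*X,0],rate=100)
r.line_to(s["eef_pos"]-np.r_[25*X,-110],rate=150)
r.move_to(W(-30,-125,150),JAW)
im=snap("top","pics/t2.png")
cv2.imwrite("pics/t2c.png",cv2.resize(im[140:275,170:395,::-1],None,fx=3.55,fy=3.55,interpolation=cv2.INTER_CUBIC))
im=snap("side","pics/s2.png")
cv2.imwrite("pics/s2c.png",cv2.resize(im[160:310,150:350,::-1],None,fx=4,fy=4,interpolation=cv2.INTER_CUBIC))
print(r.read_state()["clock"])
E
```

```text
[[-136.4, 47.4], [-136.9, 22.4], [-136.0, -3.0], [-136.0, -27.1]]
[-149.625    9.925]
hit True
[[-75.2, 10.1]] [ 0.23791774  0.10813784 -0.71057739] 12.6917
15.4583
```

View pics/t2c.png

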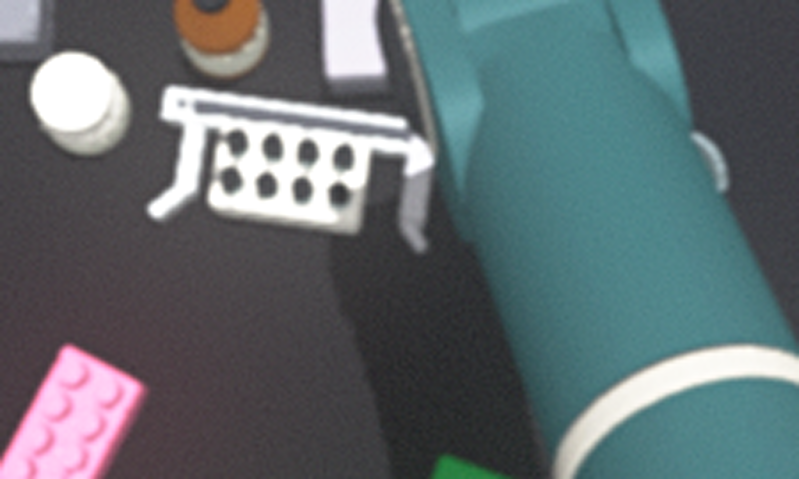

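View pics/s2c.png

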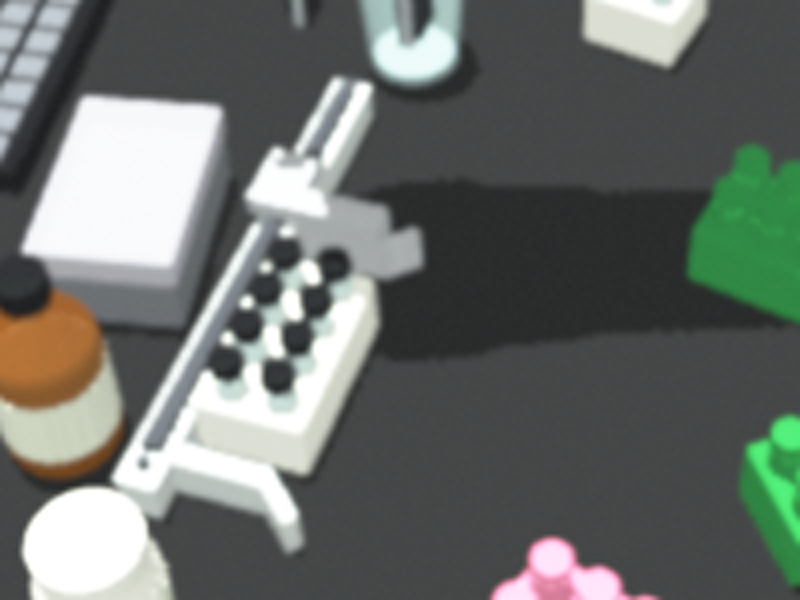

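The rack now sits in the bay. Its cap rows run (238,141)-(344,157) and (232,180)-(338,194), between the side stop and the jaw. I'll check the remaining gap to the back stop.

```bash
python3 - <<'E'
from h import *
im=cv2.imread("pics/t2.png");g=cv2.cvtColor(im,cv2.COLOR_BGR2GRAY)
C=lambda u,v:(170+u/3.55,140+v/3.55)
q=[]
for p in [(238,141),(273,147),(308,151),(344,157),(232,180),(267,185),(303,190),(338,194)]:
    u,v=C(*p);u0,v0=int(u)-4,int(v)-4;w=np.clip(150.-g[v0:v0+10,u0:u0+10],0,None)
    yy,xx=np.mgrid[v0:v0+10,u0:u0+10];q.append(((w*xx).sum()/w.sum(),(w*yy).sum()/w.sum()))
for P in (cast("top",q,62),cast("top",[C(*p) for p in [(238,141),(273,147),(308,151),(344,157),(232,180),(267,185),(303,190),(338,194)]],62)):
    D=np.array(dk(P));_,_,v=np.linalg.svd(D-D.mean(0));print(D.mean(0),v[0],D.tolist())
E
```

```text
[-34.8     11.4125] [-0.0057631  -0.99998339] [[-21.3, 49.0], [-21.3, 23.9], [-21.5, -0.7], [-21.5, -25.6], [-48.2, 48.9], [-48.4, 23.7], [-48.1, -0.9], [-48.1, -27.0]]
[-35.525   9.9  ] [-0.00135316 -0.99999908] [[-21.5, 47.0], [-22.3, 22.3], [-21.7, -2.0], [-22.3, -27.3], [-49.3, 46.7], [-49.3, 22.3], [-49.2, -2.8], [-48.6, -27.0]]
```

x reads about -35 mm, borderline given the 2 mm calibration, and the 12 N trip may have been transient. I'll push again, more slowly and firmly.

```bash
python3 - <<'E'
from h import *
r.move_to(W(-100,10,130),flip(PUSH))
r.line_to(W(-100,10,24))
r.line_to(W(-80,10,24),rate=50)
r.hold(0.2)
f0=r.read_state()["ft_force"]
for x in np.arange(-76,-63,1.0):
    h=r.line_to(W(x,10,24),rate=10,force_limit=30)
    s=r.read_state();d=(s["ft_force"]-f0);f=d[:2]@X
    print(x,h,dk(s["eef_pos"][None])[0],round(f,1),s["clock"])
    if h or f<-15: break
E
```

```text
-76.0 False [-76.0, 10.0] -0.5 18.6917
-75.0 False [-75.0, 10.0] -1.2 18.9417
-74.0 False [-74.9, 10.0] -8.5 19.1917
-73.0 False [-74.9, 10.1] -16.2 19.4417
```

The position stays at -74.9 as force builds, so the rack is hard against the stop and my dock x is off by 4 mm. Next, the jaw.

```bash
sed -i 's/+2\*X+1\*Y/-2*X+1*Y/' h.py; python3 - <<'E'
from h import *
p=r.read_state()["eef_pos"]
r.line_to(p-np.r_[25*X,0],rate=100); r.line_to(p-np.r_[25*X,-110])
r.grip(0)
r.move_to(W(-27,-128,130),JAW)
r.line_to(W(-27,-128,25))
r.hold(0.2)
f0=r.read_state()["ft_force"]
print(r.line_to(W(-27,-62,25),rate=25,force_limit=30))
s=r.read_state();print(dk(s["eef_pos"][None])[0],(s["ft_force"]-f0).round(1),s["clock"])
for y in np.arange(-60,-38,1.5):
    h=r.line_to(W(-27,y,25),rate=12,force_limit=30)
    s=r.read_state();d=(s["ft_force"]-f0);f=d[:2]@Y
    print(y,h,dk(s["eef_pos"][None])[0],round(f,1),s["clock"])
    if h or f<-16 or s["clock"]>36: break
p=s["eef_pos"]
r.line_to(p-np.r_[25*Y,0],rate=80); r.line_to(p-np.r_[25*Y,-150])
r.move_to(W(-150,-250,200),JAW)
im=snap("top","pics/t3.png")
cv2.imwrite("pics/t3c.png",cv2.resize(im[140:275,170:395,::-1],None,fx=3.55,fy=3.55,interpolation=cv2.INTER_CUBIC))
print(r.read_state()["clock"])
E
```

```text
False
[-27.0, -63.1] [-3.3 -7.5  4.5] 26.2
-60.0 False [-27.0, -60.6] -5.9 26.5167
-58.5 False [-27.0, -59.2] -6.8 26.7917
-57.0 False [-27.0, -57.6] -6.3 27.0667
-55.5 False [-27.0, -56.1] -6.3 27.3417
-54.0 False [-27.0, -54.6] -5.4 27.6167
-52.5 False [-27.0, -53.1] -5.6 27.8917
-51.0 False [-27.0, -52.1] -7.9 28.1667
-49.5 False [-27.0, -52.0] -14.2 28.4417
-48.0 False [-27.0, -52.0] -21.8 28.7167
31.2917
```

View pics/t3c.png

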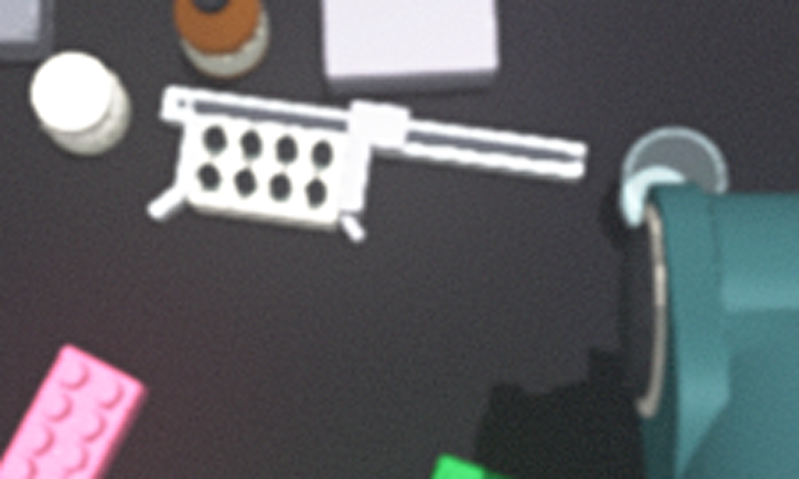

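The jaw is closed on the rack, which fills the gap to the side stop. The cap rows are at (215,139)-(321,154) and (209,177)-(316,192), the hand is clear and the beaker hasn't moved.

```bash
python3 - <<'E'
from h import *
C=lambda u,v:(170+u/3.55,140+v/3.55)
g=cv2.cvtColor(cv2.imread("pics/t3.png"),cv2.COLOR_BGR2GRAY);q=[]
for p in [(215,139),(251,145),(287,149),(321,154),(209,177),(245,182),(280,187),(316,192)]:
    u,v=C(*p);u0,v0=int(u)-4,int(v)-4;w=np.clip(150.-g[v0:v0+10,u0:u0+10],0,None)
    yy,xx=np.mgrid[v0:v0+10,u0:u0+10];q.append(((w*xx).sum()/w.sum(),(w*yy).sum()/w.sum()))
D=np.array(dk(cast("top",q,62)));_,_,v=np.linalg.svd(D-D.mean(0));print(D.mean(0),v[0])
if abs(D.mean(0)[0]+30)<3 and abs(v[0][0])<.03 and abs(D.mean(0)[1]-28)<4: print(r.job_done())
E
```

```text
[-30.8375  26.725 ] [-0.0061364  -0.99998117]
the job is handed in; nothing more can be done
None
```

I handed the job in: the rack measured x ≈ -31, y ≈ +27 mm in the bay (target -30, +28) and square to about 0.006 rad. The jaw is closed on it, the hand is clear, and the last check was at 31 s of the 51 s limit; the judge's verdict was not shown.

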